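# Roll a bottle up the ramp onto the bottle roller

## Robot

A 6-joint arm with a two-finger parallel gripper is mounted at the origin on the work surface. World frame = base frame: x ahead of the robot, y to its left, z up, the work surface at z = 0. Lengths are in mm, angles in rad, forces in N, time in s.
With the tool pointing down it reaches from about 325 to 775 mm from the base axis. Payload 9.3 kg.
Tool frame: the origin (TCP) lies midway between the tips of the shut fingers; the grasp point (between the pads) lies r.grip_point_offset behind it (r.grip_point_offset is the distance from the TCP to the grasp point, in mm); x points along the fingers, y is the direction in which the jaws open and shut, and the axes are right-handed (so a half turn about x gives the same grasp; the last joint's range is limited). The gripper opens to 85 mm and grips with 20 to 120 N. Pads are 22 mm wide; open, the fingers measure 114 mm over their backs; the gripper's body (76 mm by 85 mm) begins 54 mm behind the grasp point. The pads swing forward as they close: fully open they stand 13 mm farther back than shut.
Start: joints at [-1.463, 0.259, 0.021, 1.334, 0, 1.418], TCP at [141.813, -531.4, 231.279] pointing down, gripper open.
Joint ranges: [-3.04, 3.04], [-0.91, 1.82], [-1.04, 1.36], [-1.92, 1.95], [-1.52, 1.45], [-3.14, 3.14]. Speed limits (rad/s): [2.22, 2.22, 2.79, 3.14, 3.14, 3.14].

## Interface

Orientations are given as a rotation vector (axis times angle).
In Python, from workcell import status, viewer, order, r gives the robot as it stands.
- The arm moves only by the tool step_arm, never from a script. Its argument "moves" is a list of rows, each a list of 4 numbers: the shift along the tool's x, y, z in mm, then the turn about the tool's x in rad. A call has 1 to 5 rows; each row is the pose to reach, as a shift and turn from the pose commanded when the call began, along the tool's axes at that moment; what a row does not reach only later rows make up. A row lasts 1/10 s, in which the tool goes at most 50 mm and 8.59 degrees, less where a joint would pass 70% of its speed; a pose out of reach is approached as far as the arm can. A call with a gripper value outside its range is refused whole. "grip" is the closure in counts, from 0 (fully open) to 255 (shut), set as the call begins (left out, the last holds). The fingers move at their own pace and stop on an object; the grip force is fixed at half the most. Time passes only in rows, so rows that repeat a pose let the fingers close. It gives the time, the measured TCP pose, the force and the opening at its end, in the units of the state.
- status.sense(): the state, without advancing time (a new reading comes with each control period).
- viewer.capture(name): name is "scene" or "top" or "wrist"; returns the picture (480x640x3 uint8, blue, green, red); there is no depth.
- viewer.camera_params(name): a dict with "mtx" (3x3 intrinsics, pixels), "k1" (the pictures are not rectified: a ray, as slopes to the right and down, at radius r is drawn at 1 + k1 r^2 times it, then the intrinsics apply), "rvec" (rotation vector, rad) and "tvec" (3), from world to camera coordinates, as OpenCV has them. Camera axes: x right, y down, z forward; pixel columns grow to the right and rows downward; lengths in mm; the calibration is good to about 2 mm. A picture is of the moment at which its call begins: read the wrist's pose just before it. camera_params takes no time and is no camera call; for the wrist camera it gives the pose at the moment of the call.
- order.sign_off(): hands the job in, once; it reports no verdict.
The state is a dict: "t": time; "qpos": joint angles; "dq": joint speeds; "joint_torque": joint torques, N m; "ee_pos": TCP position; "tcp_rot": TCP orientation; "contact_force": force on the tool from outside, world axes, zero at the start; "ft_torque": the same for the moment, N m; "finger_gap": finger opening in mm.
Only numpy, scipy, OpenCV 4.12 (cv2) and the standard library are available. Lean on these libraries where they do the work, as an engineer would, in place of code of your own. Each camera call takes 0.05 s, during which the arm holds its last target.

## Task

Roll the amber bottle that lies at the foot of the ramp slowly and gently up the ramp of the bottle roller, pushing it from behind with the fingertips all the way so that it never gets away and rolls back, until it drops over the front roller and lies at its stop in the trough between the two black rollers, clear of both ends. Push only: do not grip it, lift it or tip it up, and leave everything else on the bench where it is.

Things in the scene. Friction and masses are not known exactly. Their poses are not given: they have to be found in the camera images.
- bottle: Smooth, slick amber plastic bottle, white paper band, blue screw cap; lies before the ramp's foot, within 0.15 rad of parallel to the rollers. Straight body 62 mm diameter, 110 mm long; 0.22-0.45 kg. Origin on its axis, mid-way along the straight body; x along the axis to the cap (51 mm diameter, ends 83 mm from the origin); y, z turn as it rolls. Rolls freely: let go on the ramp, it runs back.
- mixer: Bottle roller, fixed. Origin on the bench below the middle of the trough; x level, the way the ramp climbs; y along the rollers; z up. End cheeks 46 mm high: inner faces at y = +-131 mm, x -44 to 68. White drive housing y 141 to 231, x -75 to 75, 86 mm high. Steel guard bar behind the rollers, 10 mm thick, along y at x = 42 mm, 65 mm above the bench, a post at each cheek.
- ramp: Aluminium ramp, fixed. Origin mid-foot at bench height, at mixer x = -256 mm, y = 0. x up the slope (0.17 rad, 9.7 degrees), y along the rollers, z square to the surface, which is z = 0. Sheet 272 mm wide, 219 mm long up the slope, folded edges 10 mm high at y = +-134 mm; at its head the front roller's top carries on the same slope without a step.
- roller_front: Front black rubber roller, 32 mm in diameter, 260 mm long, at the head of the ramp; stands still, does not turn. Origin on its axis, mid-length, 24 mm above the bench, at mixer x = -22 mm. y along the roller.
- roller_rear: Rear black rubber roller, like the front one, 44 mm behind it (mixer x = +22 mm); stands still. It stops the bottle: seated, the bottle rests on both rollers.
- seat (a point): Where the bottle's origin lies when seated: over the trough between the rollers, mid-length, 65.5 mm above the bench. Axes as the mixer's. On the way the bottle's axis crosses over the front roller 71 mm above the bench, then drops 5.5 mm forward into the trough by itself.
- spare: Bystander: a bottle like the first, standing upright, 138 mm high, beside the ramp on the side away from the robot. Origin under its middle.
- white_bottle: Bystander: white jar with a red lid, 60 mm in diameter, 125 mm high, standing past the head of the bottle roller. Origin under its middle.
- tip_box: Bystander: blue pipette tip box with a clear lid, 85 x 122 x 64 mm. Origin under its middle.
- vial_tray: Bystander: grey tray of small capped vials, 75 x 130 x 40 mm. Origin under its middle.
- beaker: Bystander: glass beaker, 68 mm in diameter, 80 mm high, past the head of the bottle roller. Origin under its middle.
- cap: Bystander: loose blue screw cap, 51 mm in diameter, 22 mm high, beside the rollers on the side away from the robot. Origin under its middle.
- wrench: Bystander: small steel open-end wrench, 130 mm long, lying behind the bottle roller.
Mind the look-alikes: they are no part of the job. Leave any purple look-alike of the bottle alone.

How it is judged (in metres and radians):
On the way, in this order (a step that is already met when the one before it is completed fails the run):
1. the bottle is half-way up the ramp, lying on it and pushed by the fingers (x of bottle in the frame of ramp between 0.09 and 0.17 m and z of bottle in the frame of ramp below 0.037 m and contact force between the fingers and bottle above 0.05 N).
2. the bottle lies in the trough on both rollers (x of bottle in the frame of seat between -0.005 and 0.005 m and z of bottle in the frame of seat below 0.004 m and contact force between bottle and roller_front above 0.1 N and contact force between bottle and roller_rear above 0.1 N), for 0.2 s.
At the end, for the whole second after the job is handed in: The bottle lies still in the trough, resting on both rollers: its middle within 5 mm of the seat across the rollers, 4 mm in height and 45 mm along them (so clear of both end cheeks), its axis within 0.08 rad of the rollers (all of step 2 and z of bottle in the frame of seat above -0.004 m and y of bottle in the frame of seat between -0.045 and 0.045 m and angle between the x axis of bottle and the y axis of mixer, either way round below 0.08 rad and linear speed of bottle below 0.02 m/s and angular speed of bottle below 0.5 rad/s); the robot touches nothing.
It fails at once if the bottle goes faster than 0.25 m/s on the ramp (shot up or running back) (x of bottle in the frame of ramp between 0.03 and 0.215 m and linear speed of bottle above 0.25 m/s).
It fails at once if the bottle runs free on the ramp, faster than 0.15 m/s with no finger behind it (x of bottle in the frame of ramp between 0.03 and 0.215 m and linear speed of bottle above 0.15 m/s and contact force between each of the fingers, the arm and bottle below 0.02 N).
It fails at once if the bottle is lifted more than about 10 mm off the bench, ramp or rollers, or tipped out of lying by more than 0.35 rad (height (world z) of bottle above 0.083 m or (x of bottle in the frame of ramp below 0 m and height (world z) of bottle above 0.043 m) or (x of bottle in the frame of ramp between 0 and 0.23 m and z of bottle in the frame of ramp above 0.042 m) or angle between bottle's own x axis and vertical below 1.22 rad or angle between bottle's own x axis and vertical above 1.92 rad).
It fails at once if the bottle is gripped or shoved with more than 20 N (contact force between the fingers and bottle above 20 N).
It fails at once if another thing on the bench is moved more than 15 mm (distance of any of spare, white_bottle, tip_box, vial_tray, beaker, cap, wrench from where it was at the start of the episode above 0.015 m).
It also fails if it takes over 51 s, if anything falls off the work surface, if the arm or the gripper's body presses on something with over 40 N, if the wrist force passes 120 N, or if a joint passes its speed limit or range.

## Working session

There is one attempt and no reset: what is moved stays moved. The work goes in short steps, Python scripts to look and compute and a tool call to move; the robot and the scene stay as the last step left them, time stands still between calls to the robot, and variables do not carry over. Pictures are saved under pics/ and viewed, and the job is handed in when it is done.

Besides the shell and the picture viewer there is one more tool, called after "Call:" as name([rows], argument=value, ...), one row to a line, values as JSON. step_arm: Moves the arm, as the interface text tells. Its arguments: {"type":"object","properties":{"moves":{"type":"array"},"grip":{"type":"number"}},"required":["moves"]}

```bash
ls; mkdir -p pics; python3 - <<'E'
from workcell import status, viewer, order, r
import cv2
print(status.sense()); print(r.grip_point_offset)
for n in ["scene","top","wrist"]:
    print(n,viewer.camera_params(n)); cv2.imwrite(f"pics/{n}0.png",viewer.capture(n))
E
```

```text
pics
{'t': 0.0, 'qpos': array([-1.46258338e+00,  2.59149831e-01,  2.07380247e-02,  1.33369978e+00,
       -9.53204903e-06,  1.41820961e+00]), 'dq': array([-0.00022666, -0.00010314, -0.00139556, -0.00077822, -0.00161507,
        0.00113733]), 'joint_torque': array([-3.71515252e-04, -5.55638230e+01,  3.44528782e+01,  1.36737898e-02,
       -1.08515626e-04,  9.08599532e-06]), 'ee_pos': array([ 141.78674169, -531.10372346,  230.6798438 ]), 'tcp_rot': array([ 2.08288109,  0.27453603, -2.08283981]), 'contact_force': array([ 0.36650779,  0.27087687, -0.49220398]), 'ft_torque': array([-0.00386694, -0.01957981,  0.01247591]), 'finger_gap': 85.34551880707933}
18.700000000000003
scene {'mtx': array([[442.48722989,   0.        , 324.40091864],
       [  0.        , 442.48722989, 236.33682819],
       [  0.        ,   0.        ,   1.        ]]), 'k1': -0.0881788516328168, 'rvec': array([ 2.33344314,  0.90501785, -0.31241961]), 'tvec': array([-437.22106837, -247.8672411 , 1227.22549537])}
top {'mtx': array([[462.54336256,   0.        , 318.32639831],
       [  0.        , 462.54336256, 237.97126011],
       [  0.        ,   0.        ,   1.        ]]), 'k1': 0.018655870545091786, 'rvec': array([ 2.14225792, -2.14645684,  0.14534183]), 'tvec': array([ 22.55386436, 570.96284997, 938.513663  ])}
wrist {'mtx': array([[375.78083979,   0.        , 328.38539042],
       [  0.        , 375.78083979, 240.82883089],
       [  0.        ,   0.        ,   1.        ]]), 'k1': -0.018354209738646928, 'rvec': array([-2.29243857,  1.76024755,  0.26837451]), 'tvec': array([-549.96885202,  -37.9659313 ,  378.20791312])}
```

View pics/scene0.png

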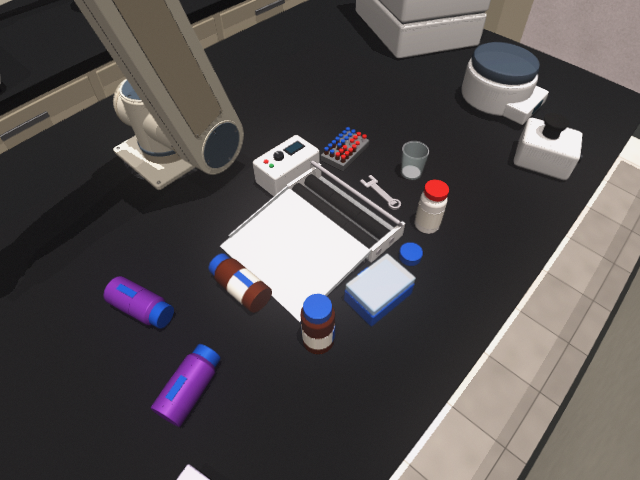

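View pics/top0.png

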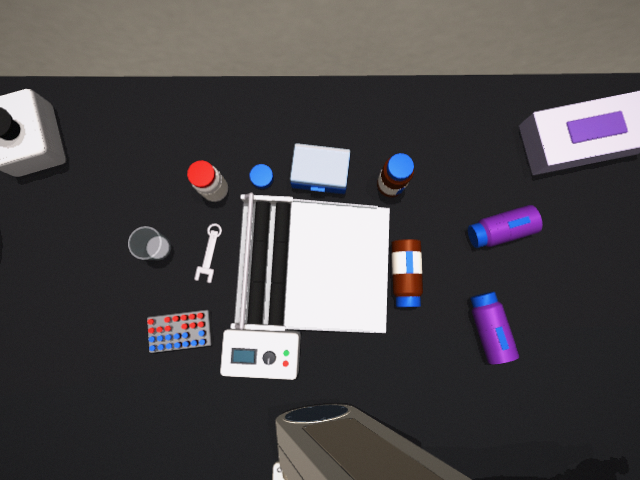

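View pics/wrist0.png

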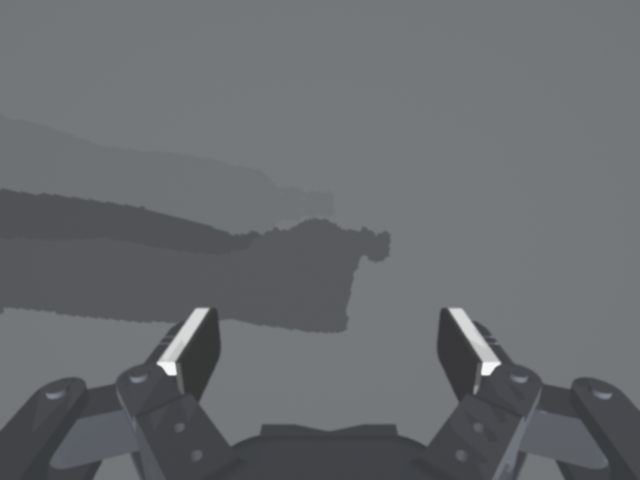

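Candidates in the top view: the amber bottle lying at the ramp's foot (407,272), the upright amber one (395,175, the spare), and purple ones at (505,227) and (495,328). The one lying at (407,272) fits. I'll confirm it in a crop and measure.

```bash
cat > h.py <<'E'
import numpy as np, cv2
from workcell import status, viewer, order, r
def ray(P,uv):
    uv=np.atleast_2d(np.float64(uv))
    m=P["mtx"]; d=(uv-[m[0,2],m[1,2]])/[m[0,0],m[1,1]]
    s=d.copy()
    for _ in range(30):
        s=d/(1+P["k1"]*(s**2).sum(1,keepdims=True))
    R=cv2.Rodrigues(P["rvec"])[0]
    dw=np.c_[s,np.ones(len(s))]@R
    return -R.T@P["tvec"],dw
def plane(P,uv,z):
    c,d=ray(P,uv); return c+d*((z-c[2])/d[:,2])[:,None]
def proj(P,X):
    R=cv2.Rodrigues(P["rvec"])[0]; p=np.atleast_2d(X)@R.T+P["tvec"]; s=p[:,:2]/p[:,2:]
    s=s*(1+P["k1"]*(s**2).sum(1,keepdims=True)); m=P["mtx"]; return s*[m[0,0],m[1,1]]+[m[0,2],m[1,2]]
E
python3 - <<'E'
from h import *
im=cv2.imread("pics/top0.png"); P=viewer.camera_params("top")
print("cam",ray(P,[0,0])[0])
c=cv2.resize(im[190:390,215:435],None,fx=3.6,fy=3,interpolation=cv2.INTER_CUBIC)
c=cv2.resize(im[190:385,215:435],None,fx=3,fy=3,interpolation=cv2.INTER_CUBIC)
cv2.imwrite("pics/topc.png",c)
hsv=cv2.cvtColor(im,cv2.COLOR_BGR2HSV)
w=((hsv[...,1]<40)&(hsv[...,2]>225)).astype(np.uint8)
n,l,s,ce=cv2.connectedComponentsWithStats(w)
for i in range(1,n):
    if s[i,4]>200: 
        cn=max(cv2.findContours((l==i).astype(np.uint8),0,2)[0],key=cv2.contourArea)
        print(s[i],ce[i],cv2.approxPolyDP(cn,5,True)[:,0].tolist())
b=((hsv[...,0]<15)|(hsv[...,0]>172))&(hsv[...,1]>120)&(hsv[...,2]>40)
n,l,s,ce=cv2.connectedComponentsWithStats(b.astype(np.uint8))
for i in range(1,n):
    if s[i,4]>80: print("amber",s[i],ce[i])
bl=(hsv[...,0]>100)&(hsv[...,0]<125)&(hsv[...,1]>150)&(hsv[...,2]>80)
n,l,s,ce=cv2.connectedComponentsWithStats(bl.astype(np.uint8))
for i in range(1,n):
    if s[i,4]>80: print("blue",s[i],ce[i])
E
```

```text
cam [ 432.10364999   14.75339056 1010.14054547]
[   0   89   44   75 1764] [ 22.08106576 125.14455782] [[27, 89], [0, 96], [0, 106], [26, 133], [18, 146], [0, 147], [0, 163], [43, 149]]
[ 534   91  106   74 4086] [587.77924621 128.03964758] [[639, 91], [535, 112], [548, 164], [639, 146]]
[ 291  146   58   40 1860] [319.76236559 165.29408602] [[295, 147], [292, 179], [344, 185], [348, 152]]
[240 194  12 134 241] [245.75103734 260.66390041] [[251, 194], [241, 327]]
[  285   202   104   130 12355] [337.14933225 267.85698098] [[293, 202], [286, 327], [385, 331], [388, 209]]
[196 226  25  56 362] [208.30110497 255.45303867] [[210, 226], [196, 274], [208, 273], [209, 281], [219, 227], [218, 235], [210, 234]]
[395 252  11  21 229] [400.03930131 262.08733624] [[397, 252], [395, 272], [405, 272], [405, 252]]
[ 221  330   77   49 2696] [260.74740356 353.88946588] [[225, 331], [223, 375], [295, 376], [296, 334]]
amber [382 158  32  27 180] [394.53888889 176.06111111]
amber [187 160  28  28 617] [200.70502431 173.50567261]
amber [392 239  29  13 333] [406.18618619 244.87987988]
amber [393 274  30  22 644] [407.62888199 284.39440994]
amber [172 313  32   9 137] [187.67153285 316.6350365 ]
blue [388 153  26  26 542] [400.42619926 165.53690037]
blue [249 164  24  23 436] [260.67431193 175.01146789]
blue [291 182  55  10 153] [317.67320261 187.20261438]
blue [508 217  22  11 136] [518.78676471 221.75      ]
blue [471 223  17  24 244] [480.12295082 233.91803279]
blue [406 252   7  21 121] [409. 262.]
blue [472 292  26  15 269] [484.48327138 299.30111524]
blue [396 297  25  10 246] [408.09756098 301.50406504]
blue [496 327  13  23 154] [501.75324675 338.20779221]
```

View pics/topc.png

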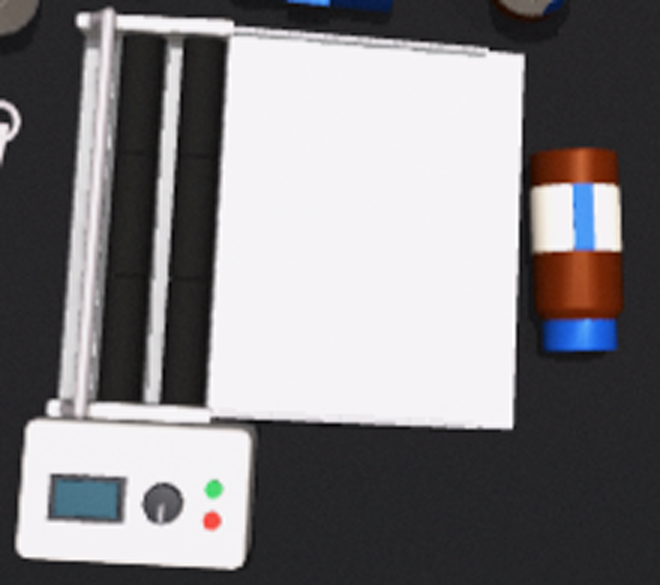

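The crop confirms it: amber body, white band with blue stripe, blue cap toward the robot, lying right before the ramp foot. Now the frames.

```bash
python3 - <<'E'
from h import *
from scipy.optimize import least_squares
P=viewer.camera_params("top")
q=0.17
def ramp(x,y,z): return [-256+x*np.cos(q)-z*np.sin(q), y, x*np.sin(q)+z*np.cos(q)]
# corners mixer coords: y+ = toward robot (image bottom)
L=np.array([ramp(0,-136,0),ramp(0,136,0),[-75,141,86],[-75,231,86],[75,231,86],[75,141,86]])
o=lambda u,v:(u/3+215-.33,v/3+190-.33)
U=np.array([o(525,54),o(513,430),o(256,427),o(246,570),o(17,555),o(28,417)])
X=lambda p:np.array([[np.cos(p[2]),-np.sin(p[2])],[np.sin(p[2]),np.cos(p[2])]])
def W(p,L): return np.c_[np.array(L)[:,:2]@X(p).T+p[:2],np.array(L)[:,2]]
f=least_squares(lambda p:(proj(P,W(p,L))-U).ravel(),[430,150,np.pi/2],x_scale=[100,100,1])
p=f.x; print("mixer",p,f.fun.reshape(-1,2).round(1).tolist())
np.save("mixer.npy",p)
# bottle: silhouette end mid points at height 31
im=cv2.imread("pics/top0.png").astype(int)
sub=im[232:315,384:432]; m=((sub.max(2)-sub.min(2)>35)|(sub.max(2)>120)).astype(np.uint8); m[:, :7]=0
n,l,s,c=cv2.connectedComponentsWithStats(m); i=1+s[1:,4].argmax(); m=l==i
ys=np.where(m.any(1))[0]
rows=[(np.where(m[y])[0].min()+384,np.where(m[y])[0].max()+384,y+232) for y in ys]
print(rows[0],rows[5],rows[40],rows[50],rows[-12],rows[-2],rows[-1])
mid=np.array([((a+b)/2,v) for a,b,v in rows])
Wm=plane(P,mid,31)
Mi=(Wm[:,:2]-p[:2])@X(p)
print(Mi[[0,5,20,40,50,-12,-1]].round(1).tolist())
e=plane(P,[[rows[0][0]/2+rows[0][1]/2,rows[0][2]-.5],[mid[-1][0],rows[-1][2]+.5]],31); print("ends",e, ((e[:,:2]-p[:2])@X(p)).round(1))
for nm,uv,z in [("spare",(400.4,165.5),138),("purp cap",(471,235),31),("spare foot edge",(390,195),0)]:
    w=plane(P,uv,z)[:,:2]; print(nm,w,(w-p[:2])@X(p))
s=status.sense(); R=cv2.Rodrigues(s["tcp_rot"])[0]; print(R.round(3))
c=ray(viewer.camera_params("wrist"),[320,240]); print("wristcam tool",R.T@(c[0]-s["ee_pos"]))
E
```

```text
mixer [522.83173569 124.77706993   1.51528962] [[0.6, 0.0], [0.6, -0.8], [-0.2, 0.3], [0.3, 0.1], [-0.7, 0.8], [-0.5, -0.6]]
(np.int64(402), np.int64(415), np.int64(239)) (np.int64(392), np.int64(420), np.int64(244)) (np.int64(393), np.int64(421), np.int64(279)) (np.int64(394), np.int64(422), np.int64(289)) (np.int64(400), np.int64(419), np.int64(296)) (np.int64(396), np.int64(420), np.int64(306)) (np.int64(406), np.int64(406), np.int64(307))
[[-292.6, -63.2], [-287.6, -52.2], [-289.5, -20.2], [-291.7, 22.1], [-294.3, 42.9], [-297.8, 57.3], [-291.1, 80.5]]
ends [[ 570.79183766 -170.90197537   31.        ]
 [ 425.26522161 -161.38896611   31.        ]] [[-292.6  -64.3]
 [-291.1   81.5]]
spare [[ 699.00117077 -138.99357448]] [[-253.59084538 -190.53164002]]
purp cap [[ 577.99997469 -303.88123158]] [[-424.93748873  -78.8644706 ]]
spare foot edge [[ 673.34976286 -138.41100528]] [[-254.43226765 -164.887418  ]]
[[-0.     0.258 -0.966]
 [ 0.001 -0.966 -0.258]
 [-1.    -0.001 -0.   ]]
wristcam tool [-141.37989777    0.19485358  -76.38209663]
```

The mixer frame fits to under 1 px, and the bottle origin is at about mixer (-290, -4). Next I'll work out the approach move. The tool's -z axis will be the push direction, and the jaws will lie along the rollers.

```bash
cat >> h.py <<'E'
mx=np.load("mixer.npy")
C,S=np.cos(mx[2]),np.sin(mx[2]); RM=np.array([[C,-S,0],[S,C,0],[0,0,1]])
def where():
    s=status.sense(); R=cv2.Rodrigues(s["tcp_rot"])[0]
    m=RM.T@(s["ee_pos"]-[mx[0],mx[1],0])
    z=RM.T@R[:,2]; a=np.arctan2(-z[1],-z[0]) # angle of -z vs mixer x
    print("t",s["t"],"mixer pos",m.round(1),"angle off",a.round(4),"F(mixer)",(RM.T@s["contact_force"]).round(2),"gap",round(s["finger_gap"],1))
    return m,R
def go(x,y,z):
    m,R=where(); d=R.T@RM@(np.array([x,y,z])-m); print("shift",d.round(1)); return d
E
python3 - <<'E'
from h import *
go(-365,-4,231)
E
```

```text
t 0.15 mixer pos [-676.1  344.1  230.8] angle off -1.2545 F(mixer) [ 0.95 -0.29 -0.23] gap 85.2
shift [ 1.000e-01 -1.874e+02 -4.276e+02]
```

Call:
step_arm([
  [0,-19,-43,-0.126],
  [0,-38,-86,-0.251],
  [0,-57,-129,-0.377],
  [0,-76,-172,-0.502],
  [0,-94,-214,-0.628],
], grip=105)

```text
t: 0.65
ee_pos: [325.5, -383.9, 231.2]
tcp_rot: [1.688, 0.809, -1.688]
contact_force: [0.4, -1.4, -1.0]
finger_gap: 50.4
```

```bash
python3 - <<'E'
from h import *
go(-365,-4,231)
E
```

```text
t 0.65 mixer pos [-518.8  168.9  231.2] angle off -0.6216 F(mixer) [-1.42 -0.46 -1.04] gap 50.4
shift [   0.3   50.9 -225.7]
```

Call:
step_arm([
  [0,10,-45,-0.125],
  [0,20,-90,-0.25],
  [0,31,-135,-0.374],
  [0,41,-180,-0.5],
  [0,51,-226,-0.622],
])

```text
t: 1.15
ee_pos: [507.6, -240.6, 231.2]
tcp_rot: [1.249, 1.183, -1.25]
contact_force: [0.3, -0.9, 0.2]
finger_gap: 50.2
```

```bash
python3 - <<'E'
from h import *
go(-365,-4,120)
cv2.imwrite("pics/w1.png",viewer.capture("wrist"))
go(-365,-4,17)
E
```

```text
t 1.15 mixer pos [-365.7   -5.1  231.2] angle off 0.0006 F(mixer) [-0.9  -0.38  0.23] gap 50.2
shift [111.2  -1.1  -0.7]
t 1.2 mixer pos [-361.5   -9.   230.7] angle off 0.0116 F(mixer) [ 3.58  0.99 -1.8 ] gap 50.3
shift [213.7  -5.3   3.9]
```

View pics/w1.png

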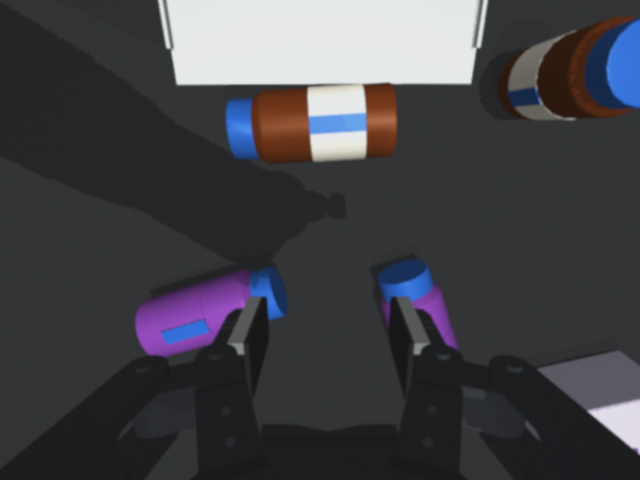

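The bottle (mid-body at about 325,123) is centred on the fingers (mid at about 328). The purple caps at (270,295) and (405,280) are clear of the descent. Descending behind the bottle.

Call:
step_arm([
  [45,0,0,0],
  [90,0,0,0],
  [130,0,0,0],
  [165,0,0,0],
  [190,0,0,0],
])

```text
t: 1.7
ee_pos: [505.3, -241.4, 38.7]
tcp_rot: [1.253, 1.183, -1.254]
contact_force: [-0.1, -0.5, -0.5]
finger_gap: 49.8
```

```bash
python3 - <<'E'
from h import *
cv2.imwrite("pics/w2.png",viewer.capture("wrist"))
cv2.imwrite("pics/s2.png",viewer.capture("scene")[180:380,100:400])
go(-355,-4,17)
E
```

```text
t 1.8 mixer pos [-366.1   -1.9   38. ] angle off -0.0047 F(mixer) [ 0.28 -0.5   0.16] gap 50.2
shift [ 21.    2.1 -11. ]
```

View pics/w2.png

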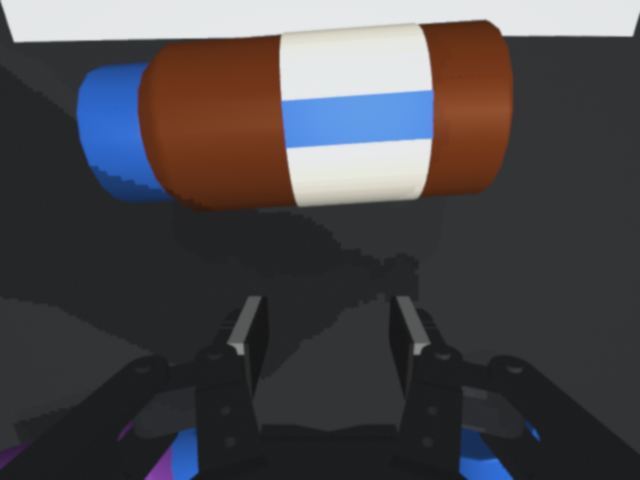

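View pics/s2.png

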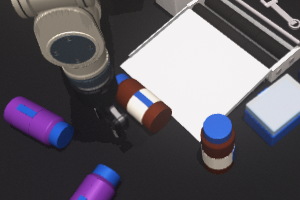

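The fingers (px 250–410) are centred on the body (150–512), with a gap in front and the bottle yawed by about 0.05 rad. I'll lower to push height and advance to just short of contact.

Call:
step_arm([
  [10,1,-5,0],
  [20,2,-10,0.005],
  [21,2,-15,0.005],
  [21,2,-20,0.005],
  [21,2,-25,0.005],
])

```text
t: 2.3
ee_pos: [510.2, -216.9, 20.9]
tcp_rot: [1.257, 1.177, -1.256]
contact_force: [0.2, 0.0, -0.4]
finger_gap: 50.0
```

```bash
python3 - <<'E'
from h import *
cv2.imwrite("pics/w3.png",viewer.capture("wrist"))
go(-330,-4,17)
E
```

```text
t 2.35 mixer pos [-341.2   -6.3   20.9] angle off -0.0089 F(mixer) [ 0.68  0.41 -1.22] gap 50.3
shift [  3.9  -2.4 -11.2]
```

View pics/w3.png

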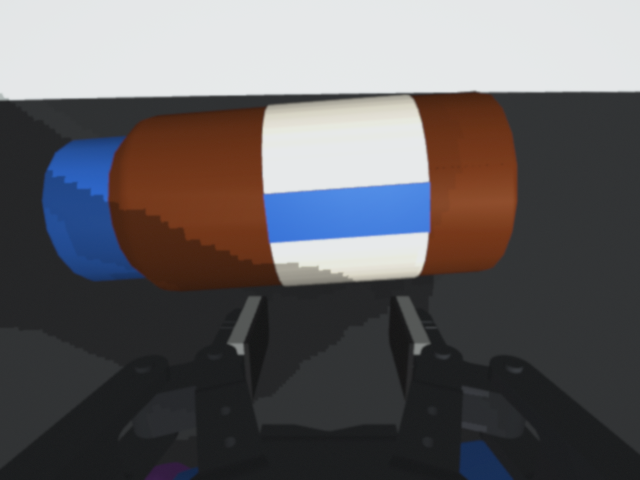

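Call:
step_arm([
  [5,0,-2,-0.004],
  [5,0,-4,-0.008],
  [5,0,-6,-0.008],
  [5,0,-9,-0.008],
  [5,0,-12,-0.008],
])

```text
t: 2.85
ee_pos: [510.7, -205.2, 15.3]
tcp_rot: [1.251, 1.182, -1.251]
contact_force: [0.4, -0.8, 0.4]
finger_gap: 50.4
```

```bash
python3 - <<'E'
from h import *
cv2.imwrite("pics/w4.png",viewer.capture("wrist"))
where()
E
```

```text
t 2.9 mixer pos [-329.7   -6.1   15.3] angle off -0.0015 F(mixer) [ 0.48  0.15 -0.99] gap 50.6
```

View pics/w4.png

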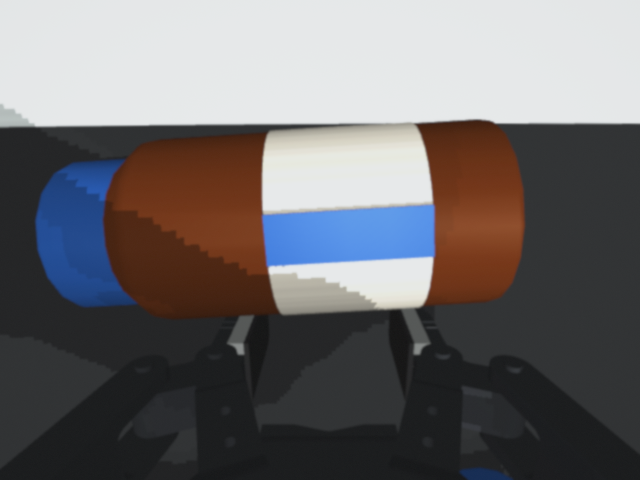

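The bottle's rear edge (row ~310) is now at the fingertips and still sits a little askew. Pushing slowly on the flat to square it.

Call:
step_arm([
  [0,0,-3,0],
  [0,0,-6,0],
  [0,0,-9,0],
  [0,0,-12,0],
  [0,0,-15,0],
])

```text
t: 3.4
ee_pos: [511.5, -190.0, 15.3]
tcp_rot: [1.251, 1.182, -1.251]
contact_force: [-0.4, -0.6, -0.7]
finger_gap: 50.3
```

```bash
python3 - <<'E'
from h import *
cv2.imwrite("pics/w5.png",viewer.capture("wrist"))
where()
E
```

```text
t 3.45 mixer pos [-314.6   -6.1   15.3] angle off -0.0013 F(mixer) [0.03 0.3  0.06] gap 50.6
```

View pics/w5.png

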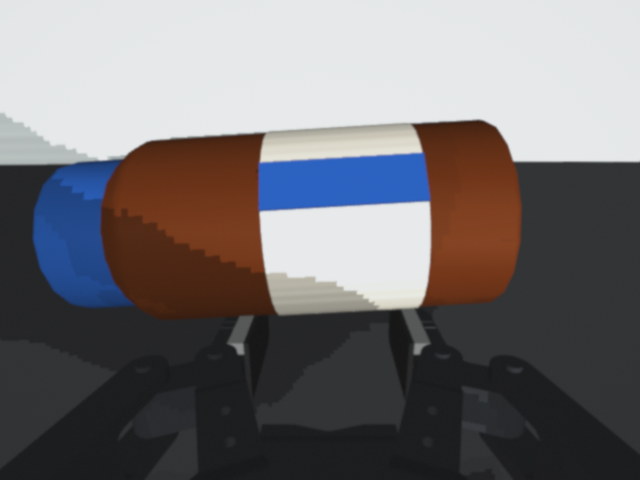

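The bottle rolls in contact with both fingers (blue stripe moved from row 235 to 180). I'll keep going onto the ramp foot.

Call:
step_arm([
  [0,0,-3,0],
  [0,0,-6,0],
  [0,0,-9,0],
  [0,0,-12,0],
  [0,0,-15,0],
])

```text
t: 3.95
ee_pos: [512.5, -175.2, 15.3]
tcp_rot: [1.251, 1.181, -1.251]
contact_force: [-0.2, -0.6, 0.4]
finger_gap: 50.0
```

Call:
step_arm([
  [-0.5,0,-3,0],
  [-1,0,-6,0],
  [-1.5,0,-9,0],
  [-2,0,-12,0],
  [-2.5,0,-15,0],
])

```text
t: 4.45
ee_pos: [513.3, -160.2, 17.9]
tcp_rot: [1.251, 1.181, -1.251]
contact_force: [-0.7, -1.6, 1.1]
finger_gap: 49.9
```

```bash
python3 - <<'E'
from h import *
where()
cv2.imwrite("pics/w6.png",viewer.capture("wrist"))
where()
E
```

```text
t 4.45 mixer pos [-285.1   -6.3   17.9] angle off -0.0015 F(mixer) [-1.6   0.59  1.05] gap 49.9
t 4.5 mixer pos [-284.5   -6.2   17.9] angle off -0.0012 F(mixer) [0.75 0.52 0.05] gap 50.1
```

View pics/w6.png

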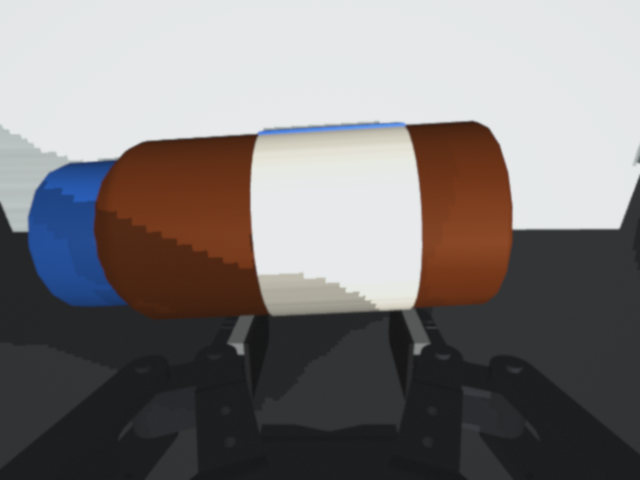

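Good contact. It's still skewed by about 0.05 rad (only the left finger loaded); gravity on the ramp should bring it square. Continuing up the slope.

Call:
step_arm([
  [-0.7,0,-4,0],
  [-1.4,0,-8,0],
  [-2.1,0,-12,0],
  [-2.7,0,-16,0],
  [-3.4,0,-20,0],
])

```text
t: 5.0
ee_pos: [514.4, -140.0, 21.2]
tcp_rot: [1.251, 1.182, -1.251]
contact_force: [-0.8, -2.7, 0.5]
finger_gap: 50.2
```

Call:
step_arm([
  [-0.7,0,-4,0],
  [-1.4,0,-8,0],
  [-2.1,0,-12,0],
  [-2.7,0,-16,0],
  [-3.4,0,-20,0],
])

```text
t: 5.5
ee_pos: [515.5, -120.1, 24.6]
tcp_rot: [1.251, 1.182, -1.251]
contact_force: [0.1, -2.3, 1.3]
finger_gap: 50.3
```

```bash
python3 - <<'E'
from h import *
where()
cv2.imwrite("pics/w7.png",viewer.capture("wrist"))
where()
E
```

```text
t 5.5 mixer pos [-244.9   -6.3   24.6] angle off -0.0015 F(mixer) [-2.31 -0.21  1.27] gap 50.3
t 5.55 mixer pos [-244.3   -6.2   24.7] angle off -0.0012 F(mixer) [ 0.21  0.08 -0.73] gap 49.7
```

View pics/w7.png

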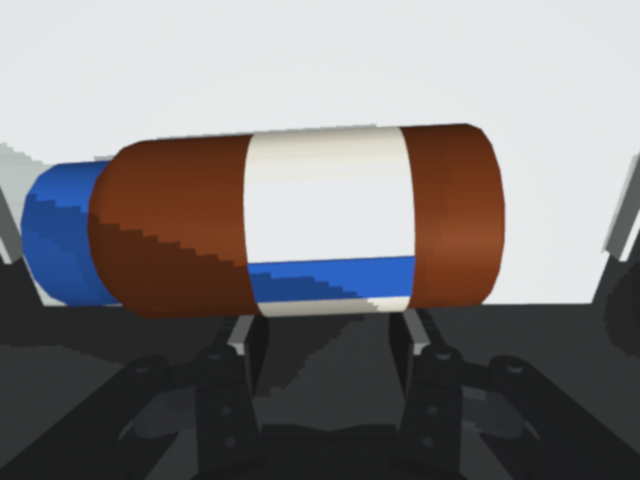

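Steady, and the skew is shrinking (~0.04). There's a slight drift of about 4 mm toward the cap side, well inside tolerance. Continuing.

Call:
step_arm([
  [-0.7,0,-4,0],
  [-1.4,0,-8,0],
  [-2.1,0,-12,0],
  [-2.7,0,-16,0],
  [-3.4,0,-20,0],
])

```text
t: 6.05
ee_pos: [516.7, -100.1, 28.0]
tcp_rot: [1.251, 1.182, -1.251]
contact_force: [-0.4, -1.6, 1.5]
finger_gap: 49.9
```

Call:
step_arm([
  [-0.7,0,-4,0],
  [-1.4,0,-8,0],
  [-2.1,0,-12,0],
  [-2.7,0,-16,0],
  [-3.4,0,-20,0],
])

```text
t: 6.55
ee_pos: [517.8, -80.2, 31.4]
tcp_rot: [1.251, 1.182, -1.251]
contact_force: [-0.6, -1.2, 1.0]
finger_gap: 50.1
```

Call:
step_arm([
  [-0.7,0,-4,0],
  [-1.4,0,-8,0],
  [-2.1,0,-12,0],
  [-2.7,0,-16,0],
  [-3.4,0,-20,0],
])

```text
t: 7.05
ee_pos: [518.9, -60.2, 34.8]
tcp_rot: [1.251, 1.182, -1.251]
contact_force: [0.1, -1.8, 0.4]
finger_gap: 50.2
```

```bash
python3 - <<'E'
from h import *
where()
cv2.imwrite("pics/w8.png",viewer.capture("wrist"))
where()
E
```

```text
t 7.05 mixer pos [-184.9   -6.4   34.8] angle off -0.0015 F(mixer) [-1.79 -0.23  0.42] gap 50.2
t 7.1 mixer pos [-184.3   -6.3   34.9] angle off -0.0012 F(mixer) [1.09 0.39 0.06] gap 50.3
```

View pics/w8.png

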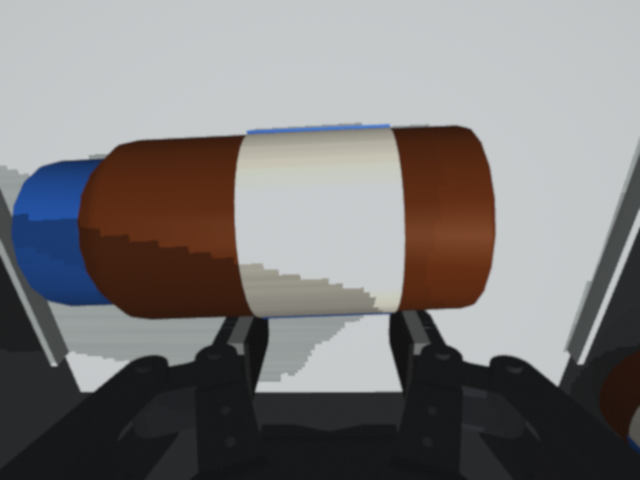

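Square-ish, still on both fingers, body at px 80–495. Half-way done; continuing.

Call:
step_arm([
  [-0.7,0,-4,0],
  [-1.4,0,-8,0],
  [-2.1,0,-12,0],
  [-2.7,0,-16,0],
  [-3.4,0,-20,0],
])

```text
t: 7.6
ee_pos: [520.1, -40.2, 38.2]
tcp_rot: [1.251, 1.182, -1.251]
contact_force: [-0.5, -1.8, 0.4]
finger_gap: 50.3
```

Call:
step_arm([
  [-0.7,0,-4,0],
  [-1.4,0,-8,0],
  [-2.1,0,-12,0],
  [-2.7,0,-16,0],
  [-3.4,0,-20,0],
])

```text
t: 8.1
ee_pos: [521.2, -20.2, 41.6]
tcp_rot: [1.251, 1.182, -1.251]
contact_force: [-0.9, -1.9, 0.7]
finger_gap: 50.3
```

Call:
step_arm([
  [-0.7,0,-4,0],
  [-1.4,0,-8,0],
  [-2.1,0,-12,0],
  [-2.7,0,-16,0],
  [-3.4,0,-20,0],
])

```text
t: 8.6
ee_pos: [522.4, -0.3, 45.0]
tcp_rot: [1.251, 1.182, -1.251]
contact_force: [1.0, -1.6, 1.3]
finger_gap: 50.3
```

Call:
step_arm([
  [-0.7,0,-4,0],
  [-1.4,0,-8,0],
  [-2.1,0,-12,0],
  [-2.7,0,-16,0],
  [-3.4,0,-20,0],
])

```text
t: 9.1
ee_pos: [523.5, 19.7, 48.4]
tcp_rot: [1.251, 1.182, -1.251]
contact_force: [0.2, -2.2, 0.8]
finger_gap: 49.9
```

```bash
python3 - <<'E'
from h import *
where()
cv2.imwrite("pics/w9.png",viewer.capture("wrist"))
where()
E
```

```text
t 9.1 mixer pos [-104.9   -6.5   48.4] angle off -0.0015 F(mixer) [-2.19 -0.35  0.83] gap 49.9
t 9.15 mixer pos [-104.4   -6.5   48.5] angle off -0.0012 F(mixer) [ 0.31  0.15 -0.28] gap 50.3
```

View pics/w9.png

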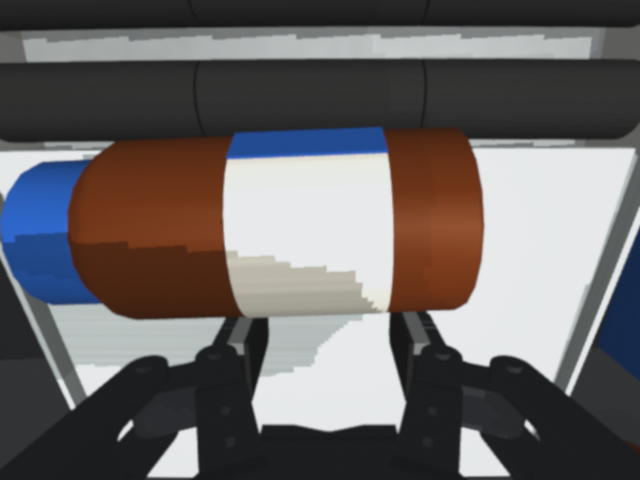

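The rollers are in view ahead (front at rows 60–140), with the bottle square and on both fingers. Final stretch, slower near the crest.

Call:
step_arm([
  [-0.7,0,-4,0],
  [-1.4,0,-8,0],
  [-2.1,0,-12,0],
  [-2.7,0,-16,0],
  [-3.4,0,-20,0],
])

```text
t: 9.65
ee_pos: [524.6, 39.7, 51.8]
tcp_rot: [1.251, 1.182, -1.251]
contact_force: [1.2, -0.9, 0.3]
finger_gap: 50.4
```

Call:
step_arm([
  [-0.5,0,-3,0],
  [-1,0,-6,0],
  [-1.5,0,-9,0],
  [-2,0,-12,0],
  [-2.5,0,-15,0],
])

```text
t: 10.15
ee_pos: [525.5, 54.4, 54.4]
tcp_rot: [1.251, 1.182, -1.251]
contact_force: [-1.1, -1.5, 0.7]
finger_gap: 50.5
```

```bash
python3 - <<'E'
from h import *
where()
cv2.imwrite("pics/w10.png",viewer.capture("wrist"))
where()
E
```

```text
t 10.15 mixer pos [-70.1  -6.6  54.4] angle off -0.0017 F(mixer) [-1.51  1.05  0.71] gap 50.5
t 10.2 mixer pos [-69.6  -6.6  54.4] angle off -0.0014 F(mixer) [0.74 0.41 0.31] gap 50.3
```

View pics/w10.png

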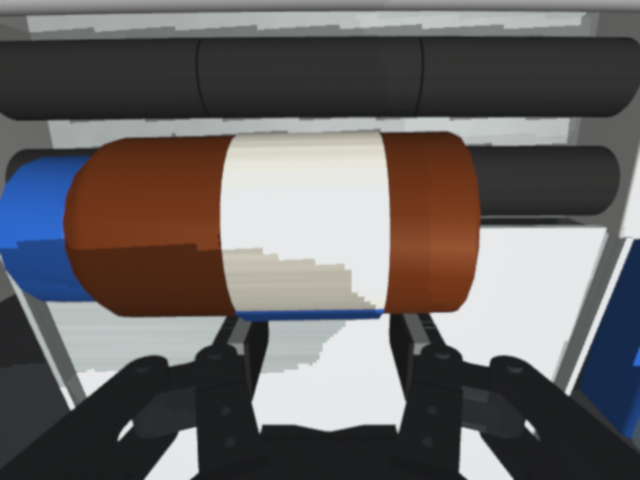

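The bottle is almost on the front roller's crest (about 6 mm to go). Small steps from here.

Call:
step_arm([
  [-0.3,0,-2,0],
  [-0.6,0,-4,0],
  [-0.8,0,-6,0],
  [-0.8,0,-8,0],
  [-0.8,0,-10,0],
])

```text
t: 10.7
ee_pos: [526.0, 64.6, 55.0]
tcp_rot: [1.251, 1.182, -1.251]
contact_force: [-0.3, -0.5, -0.1]
finger_gap: 50.3
```

```bash
python3 - <<'E'
from h import *
where()
cv2.imwrite("pics/w11.png",viewer.capture("wrist"))
E
```

```text
t 10.7 mixer pos [-59.9  -6.5  55. ] angle off -0.0015 F(mixer) [-0.56  0.31 -0.05] gap 50.3
```

View pics/w11.png

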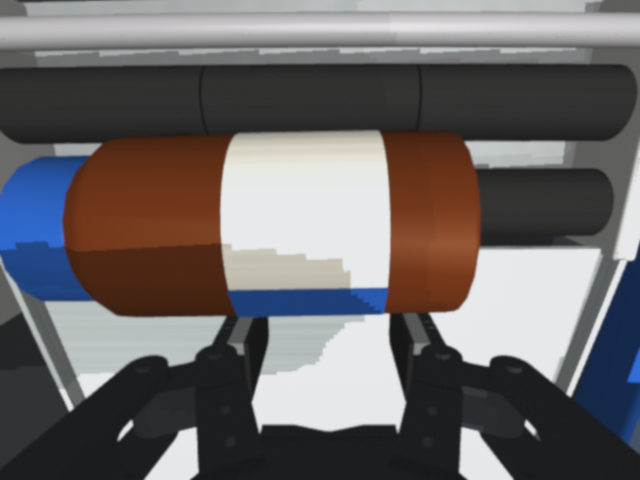

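Call:
step_arm([
  [0,0,-2,0],
  [0,0,-4,0],
  [0,0,-5,0],
  [0,0,-6,0],
  [0,0,-6,0],
])

```text
t: 11.25
ee_pos: [526.4, 70.4, 55.1]
tcp_rot: [1.251, 1.182, -1.251]
contact_force: [-0.1, 0.5, -0.3]
finger_gap: 50.1
```

```bash
python3 - <<'E'
from h import *
where()
cv2.imwrite("pics/w12.png",viewer.capture("wrist"))
E
```

```text
t 11.25 mixer pos [-54.1  -6.6  55.1] angle off -0.0014 F(mixer) [ 0.45  0.11 -0.3 ] gap 50.1
```

View pics/w12.png

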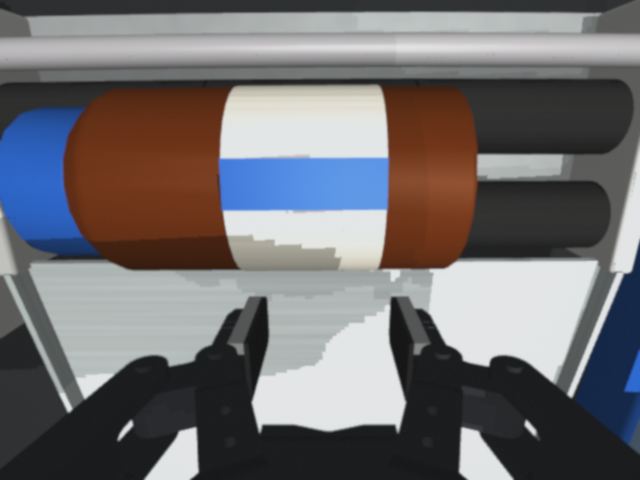

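It has dropped into the trough. The body is at rows 85–268 over both rollers, with a gap to the fingers. Retreating straight back first, then up.

Call:
step_arm([
  [0,0,10,0],
  [-3,0,25,0],
  [-10,0,45,0],
  [-25,0,70,0],
  [-45,0,100,0],
])

```text
t: 11.8
ee_pos: [519.8, -31.2, 100.2]
tcp_rot: [1.25, 1.183, -1.252]
contact_force: [1.1, -0.2, -0.3]
finger_gap: 50.2
```

Call:
step_arm([
  [-30,0,30,0],
  [-65,0,60,0],
  [-100,0,90,0],
  [-130,0,115,0],
  [-130,0,115,0],
])

```text
t: 12.3
ee_pos: [514.9, -148.8, 234.1]
tcp_rot: [1.254, 1.173, -1.251]
contact_force: [0.1, 1.2, -0.6]
finger_gap: 50.2
```

```bash
python3 - <<'E'
from h import *
where()
t=viewer.capture("top"); cv2.imwrite("pics/t13.png",t); P=viewer.camera_params("top")
cv2.imwrite("pics/w13.png",viewer.capture("wrist"))
for i in range(2): viewer.capture("top")
t2=viewer.capture("top"); sl=np.s_[180:340,210:300]; print("motion diff",np.abs(t[sl].astype(int)-t2[sl]).max())
E
```

```text
t 12.3 mixer pos [-273.6   -7.2  234.1] angle off -0.0053 F(mixer) [ 1.22 -0.07 -0.62] gap 50.2
motion diff 10
```

View pics/t13.png

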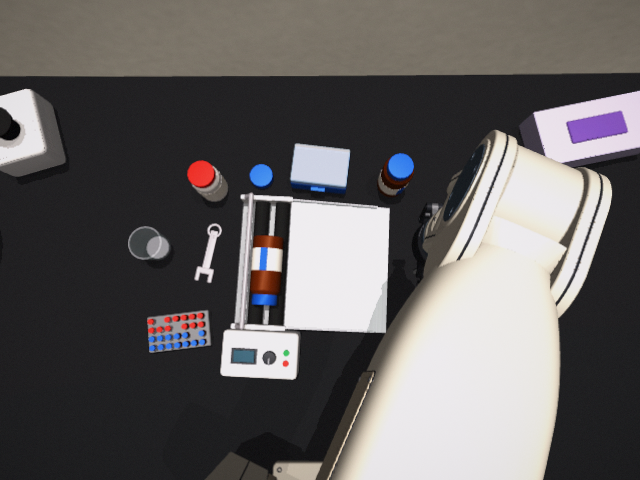

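View pics/w13.png

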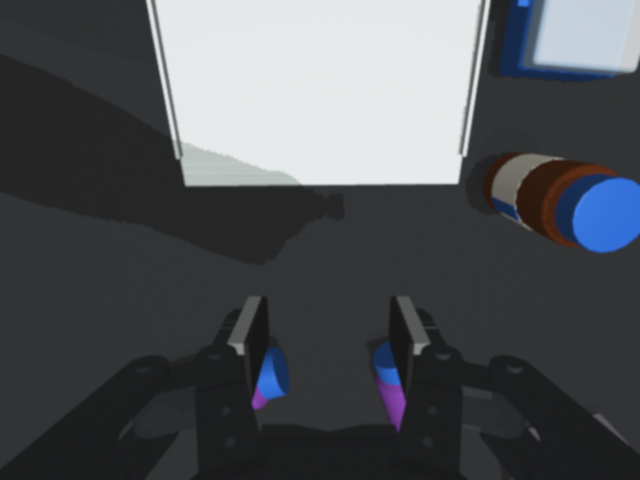

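The top view shows the bottle between the rollers (col ~266, rows 235–305), with everything else where it was. A quick numeric check before handing in.

```bash
python3 - <<'E'
from h import *
P=viewer.camera_params("top")
im=viewer.capture("top").astype(int); sub=im[225:315,251:283]
m=((sub.max(2)-sub.min(2)>60)).astype(np.uint8); m=cv2.morphologyEx(m,cv2.MORPH_CLOSE,np.ones((25,3),np.uint8))
n,l,s,c=cv2.connectedComponentsWithStats(m); k=l==1+s[1:,4].argmax()
ys=np.where(k.any(1))[0]; A=[]
for y in ys: x=np.where(k[y])[0]; A.append(((x.min()+x.max())/2+251,y+225,x.max()-x.min()+1))
A=np.array(A); w=plane(P,A[:,:2],65.5); M=(w-[mx[0],mx[1],0])@RM
B=M[A[:,2]>23]; print("ends y",M[0,1],M[-1,1],"x mean",B[:,0].mean(),"slope",np.polyfit(B[:,1],B[:,0],1)[0],A[::8].tolist())
o=cv2.imread("pics/top0.png").astype(int)
d=np.abs(o-im).max(2)>60
print("diff px by bystander",{k:int(d[v].sum()) for k,v in dict(spare=np.s_[150:202,380:416],white=np.s_[158:204,186:230],box=np.s_[143:194,288:352],cap=np.s_[162:190,247:275],wrench=np.s_[222:285,194:222],beaker=np.s_[225:268,126:172],tray=np.s_[308:354,145:213]).items()})
where()
E
```

```text
ends y -71.73050971342825 110.15778264259029 x mean 4.322141199584934 slope -0.02109453126160797 [[266.5, 225.0, 24.0], [266.5, 233.0, 24.0], [267.0, 241.0, 27.0], [266.0, 249.0, 25.0], [266.0, 257.0, 25.0], [266.0, 265.0, 25.0], [264.5, 273.0, 28.0], [264.0, 281.0, 27.0], [263.5, 289.0, 26.0], [263.5, 297.0, 26.0], [263.5, 305.0, 26.0], [263.5, 313.0, 26.0]]
diff px by bystander {'spare': 0, 'white': 0, 'box': 0, 'cap': 0, 'wrench': 0, 'beaker': 0, 'tray': 0}
t 12.6 mixer pos [-268.6   -5.6  229. ] angle off -0.0008 F(mixer) [ 0.43 -0.28 -0.52] gap 50.2
```

The morphological closing spoiled the end rows. I'll check an enlarged crop instead.

```bash
python3 - <<'E'
from h import *
im=viewer.capture("top"); P=viewer.camera_params("top")
c=cv2.resize(im[185:335,225:310],None,fx=4,fy=4,interpolation=cv2.INTER_CUBIC)
f=lambda X:((proj(P,RM@np.array(X)+[mx[0],mx[1],0])[0]-[225,185])*4+1.5).round().astype(int)
for y in (-55,55,83): # expected seated outline for y=0, axis height
    cv2.circle(c,f([0,y,65.5]),3,(0,255,0),-1)
for x in (-22,22):
    cv2.line(c,f([x,-130,40]),f([x,130,40]),(255,0,255),1)
cv2.imwrite("pics/t14.png",c)
s=im[185:335,225:310].astype(int)
for v in range(228,315,2):
    p=im[v,266]; print(v,p.tolist(),end=" ")
E
```

```text
228 [21, 21, 21] 230 [22, 22, 23] 232 [21, 21, 22] 234 [20, 21, 20] 236 [21, 53, 133] 238 [25, 59, 141] 240 [28, 63, 144] 242 [32, 66, 148] 244 [31, 65, 149] 246 [31, 68, 149] 248 [215, 108, 54] 250 [231, 121, 56] 252 [232, 127, 66] 254 [228, 122, 66] 256 [231, 137, 90] 258 [232, 140, 94] 260 [234, 154, 120] 262 [213, 141, 117] 264 [235, 177, 146] 266 [214, 162, 140] 268 [227, 188, 171] 270 [146, 139, 171] 272 [29, 64, 148] 274 [30, 66, 148] 276 [29, 64, 146] 278 [25, 60, 143] 280 [27, 61, 143] 282 [25, 60, 140] 284 [23, 57, 137] 286 [22, 55, 135] 288 [24, 55, 134] 290 [14, 40, 117] 292 [3, 27, 89] 294 [180, 90, 73] 296 [234, 121, 53] 298 [231, 113, 45] 300 [225, 105, 36] 302 [219, 98, 31] 304 [182, 83, 32] 306 [110, 109, 110] 308 [123, 121, 123] 310 [168, 166, 168] 312 [201, 200, 203] 314 [204, 203, 205]
```

View pics/t14.png

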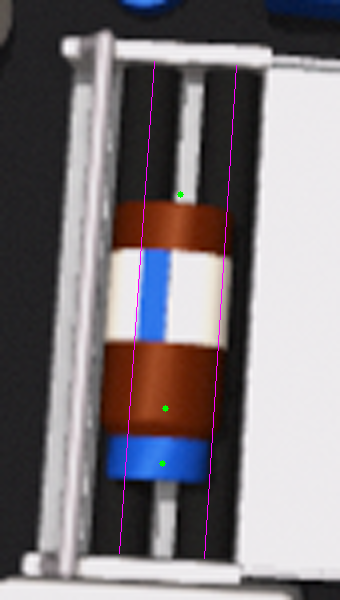

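```bash
python3 - <<'E'
from h import *
where(); print(order.sign_off())
E
```

```text
t 12.65 mixer pos [-268.5   -5.8  229.1] angle off -0.0006 F(mixer) [ 0.12  0.96 -0.74] gap 50.2
the job is handed in; nothing more can be done
None
```

I rolled the amber bottle up the ramp with both half-open fingertips behind it, at about 30–40 mm/s. It dropped over the front roller into the trough between the two rollers. I backed the gripper well clear and handed in at about 12.7 s of the 51 s; no verdict is reported.

**Last checks, from the top camera:**
- **Position:** the bottle lies between both rollers, aligned with them by eye and about 7 mm off mid-length toward the cap side (limit 45 mm).
- **Bystanders:** none of the seven showed any change from the first picture.
- **Force:** readings with the bottle against the fingers stayed under about 3 N.

**Checks that failed or disagreed:**
- **First position measurement:** my outline routine got the bottle's ends wrong, so I redid that check by eye on an enlarged crop with the expected seat drawn in.
- **Across the rollers:** the routine put the bottle about 4 mm off the seat and the crop about 2.5 mm, against a 5 mm limit. Calibration is only good to about 2 mm, and the bottle visibly rests in the trough.
- **Skew:** the bottle climbed up to about 0.05 rad askew, which decreased on the way up.

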